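# Take the drive coupling off a blender

### The arm

A 6-joint arm with a two-finger parallel gripper is mounted at the origin on the work surface. World frame = base frame: x ahead of the robot, y to its left, z up, the work surface at z = 0. Lengths are in m, angles in degrees, forces in N, time in s.
With the tool pointing down it reaches from about 0.4 to 0.825 m from the base axis. Payload 7 kg.
Tool frame: the origin (TCP) lies midway between the tips of the shut fingers; the grasp point (between the pads) lies r.grasp_offset behind it (r.grasp_offset is the distance from the TCP to the grasp point, in m); z points along the fingers, y is the direction in which the jaws open and shut (so a half turn about z gives the same grasp; the last joint's range is limited). The gripper opens to 88 mm and grips with 3 to 60 N. Pads are 19 mm wide; open, the fingers measure 130 mm over their backs; the gripper's body (78 mm by 193 mm) begins 47 mm behind the grasp point.
Start: joints at [91.622, 20.546, 0.682, 0, -70.136, -16.507], TCP at [0.173, 0.652, 0.194] pointing down, gripper open.
Joint ranges: [-176.03, 176.03], [-82.01, 121.73], [-58.28, 71.71], [-173.87, 95.51], [-174.79, -0.11], [-173.66, 173.66]. Speed limits (degrees/s): [136.94, 136.94, 172.46, 180, 180, 180].

### API

Orientations are given as [roll, pitch, yaw] about the fixed x, y, z axes, in that order (R = Rz(yaw) Ry(pitch) Rx(roll)).
In Python, from plant import status, imaging, r gives the robot as it stands.
- The arm moves only by the tool apply_moves, never from a script. Its argument "moves" is a list of rows, each a list of 6 numbers: the shift along the tool's x, y, z in units of 200 mm (1.0 is 200 mm), then the turn, a rotation vector about the tool's x, y, z in units of 90 degrees (1.0 is 90 degrees). In form: [[tx, ty, tz, rx, ry, rz], ...]. A call has 1 to 12 rows; each row is the pose to reach, as a shift and turn from the pose measured when the call began, along the tool's axes at that moment; what a row does not reach only later rows make up. A row lasts 1/8 s, in which the tool goes at most 62.5 mm and 10.7 degrees, less where a joint would pass 70% of its speed; a pose out of reach is approached as far as the arm can. A call with a number of a shift or a turn outside -1 to 1 is refused whole. A call with a gripper value outside its range is refused whole. "hand" is the closure, from -1 (fully open) to 1 (shut), set as the call begins (left out, the last holds). The fingers move at their own pace and stop on an object; "grip_force" is the grip in N (left out, the last holds). Time passes only in rows, so rows that repeat a pose let the fingers close. It gives the time, the measured TCP pose, the force and the opening at its end, in the units of the state.
- status.get_state(): the state, without advancing time (a new reading comes with each control period).
- imaging.capture(name): name is "side" or "top"; returns (picture, depth): 400x640x3 uint8, blue, green, red; 400x640 float32, m along the optical axis (not along the pixel's ray), 0 where there is no reading.
- imaging.camera_info(name): a dict with "fx", "fy", "cx", "cy" (pixels), "T" (4x4, takes a point from camera to world coordinates). Camera axes: x right, y up, looking along -z (the intrinsics and any distortion apply to the point x, -y, -z); pixel columns grow to the right and rows downward; lengths in m; the calibration is good to about 2 mm. A picture is of the moment at which its call begins. camera_info takes no time and is no camera call.
- r.close_job(): hands the job in, once; it reports no verdict.
The state is a dict: "time_s": time; "joints": joint angles; "qd": joint speeds; "joint_torque": joint torques, N m; "tcp_pos": TCP position; "eef_rot": TCP orientation; "contact_force": force on the tool from outside, world axes, zero at the start; "moment": the same for the moment, N m; "gripper_width": finger opening in m.
Only numpy, scipy, OpenCV 4.12 (cv2) and the standard library are available. Lean on these libraries where they do the work, as an engineer would, in place of code of your own. Each camera call takes 0.05 s, during which the arm holds its last target.

### The job

The blender's drive coupling, the toothed metal piece that the jar sits over, has to come off the motor spindle. Lift the jar off the motor base by its handle and stand it upright on the steel shelf close beside the base, let go of it, then unscrew the coupling (the thread may be left-handed or right-handed, so find out which way it loosens) and finish still holding it in the gripper, lifted a hand's breadth above the base. Do not drop or tip the jar, and leave the pill pot, the tumbler and the spoon rest where they stand.

Things in the scene. Friction and masses are not known exactly. Their poses are not given: they have to be found in the camera images.
- blender: Motor base of a compact blender, fixed, white, round: 160 mm across at the foot, 134 mm at the black top deck, 100 mm above the shelf. Origin: centre of its underside, on the spindle's axis; z up; dial on its -x side. Four black lugs on the deck (6 mm high, 53 to 61 mm from the axis) keep the jar's foot centred with 3 mm of play.
- spindle_top (a point): Top of the motor spindle (12 mm thick), on the base's axis 109 mm above the shelf, inside a steel collar 42 mm across that stands 10 mm above the deck. Hidden under the coupling at first. A brake keeps the spindle from turning while the coupling is unscrewed.
- jar_foot (a point): Centre of the underside of the jar (empty, lid on, about 0.4 kg); starts centred on the deck. z up through the jar; handle to -x. Foot: hollow black ring, 100 mm outside, 84 mm inside, 48 mm deep, standing over the coupling. The clear wall flares to 108 mm; the lid is 112 mm across, its top 175 mm above this point. To come off, the jar must rise straight up 50 mm.
- jar_grip (a point): Middle of the upper part of the jar's handle, 142 mm above the jar's underside, 88 mm from its axis; axes as the jar's. The upright black bar is 20 mm thick in x (radial), 16 mm wide in y, 86 mm long, its gap to the wall about 25 mm. Can be pinched across y from above: the handle's top is 18 mm, the lid's top 33 mm above this point.
- coupling_center (a point): Centre of the drive coupling's ribbed grip part, a metal cylinder 46 mm across, 28 mm high, resting on the collar, under the jar at first; this point then lies 124 mm above the shelf; z is its axis. Six teeth end 21 mm above it; the threaded stub (22 mm across) ends 44 mm below it, in the base. 220 g; it rests freely in its thread and a grip of 20 to 30 N turns it.
- thread_mouth (a point): Centre of the collar's upper face, 110 mm above the shelf. The thread below it is coarse, two-start, of unknown hand: one way the coupling stops within 10 degrees and will go no further; the other way it turns easily, rises 3.2 mm per rad, stays where it is left, is free after 1.15 rad (66 degrees) and lifts straight out up to 2.3 rad, where a stop follows. It cannot be pulled off before.
- pill_pot_center (a point): Centre of an open purple silicone pill pot, 64 mm across, 43 mm high, loose on the shelf; bystander.
- tumbler_center (a point): Centre of an open clear acrylic tumbler, 76 mm across, 115 mm high, loose on the shelf; bystander.
- spoon_rest_center (a point): Centre of the round dish (100 mm across, 18 mm high) of a white ceramic spoon rest, whose flat handle reaches 109 mm to its -x; loose on the shelf; bystander.

How it is judged (in metres and radians):
On the way, in this order (a step that is already met when the one before it is completed fails the run):
1. the jar is lifted straight off the base, clear of the coupling (z of jar_foot in the frame of blender above 0.14 m and contact force between jar and the fingers above 0.5 N), for 0.1 s.
2. the jar stands upright on the shelf beside the base, let go, with the coupling still on its spindle (height (world z) of jar_foot below 0.006 m and angle between jar_foot's own z axis and vertical below 0.06 rad and horizontal distance between jar_foot and blender below 0.36 m and contact force between jar and the arm below 0.1 N and contact force between jar and the fingers below 0.1 N and linear speed of jar below 0.02 m/s and z of coupling_center in the frame of blender below 0.133 m), for 0.2 s.
At the end, for the whole second after the job is handed in: Coupling held in the fingers, at rest, at least 50 mm above its place on the spindle, within 150 mm of the base's axis, touching neither base nor jar. Jar upright (0.06 rad), at rest on the shelf, untouched, its axis within 360 mm of the base's axis (z of coupling_center in the frame of blender above 0.174 m and horizontal distance between coupling_center and blender below 0.15 m and contact force between coupling and the fingers above 1 N and contact force between coupling and blender below 0.05 N and contact force between coupling and jar below 0.05 N and linear speed of coupling below 0.05 m/s and height (world z) of jar_foot below 0.006 m and angle between jar_foot's own z axis and vertical below 0.06 rad and horizontal distance between jar_foot and blender below 0.36 m and contact force between jar and the arm below 0.1 N and contact force between jar and the fingers below 0.1 N and linear speed of jar below 0.02 m/s); the arm keeps its last pose, push and grip.
It fails at once if the jar is tipped more than 35 degrees (angle between jar_foot's own z axis and vertical above 0.61 rad).
It fails at once if the jar is let fall from more than 20 mm above the shelf (height (world z) of jar_foot above 0.02 m and contact force between jar and the fingers below 0.05 N and contact force between jar and blender below 0.05 N and linear speed of jar above 0.15 m/s).
It fails at once if a bystander is moved more than 30 mm or tipped (distance of any of pill_pot_center, tumbler_center, spoon_rest_center from where it was at the start of the episode above 0.03 m or angle between any of pill_pot_center, tumbler_center's own z axis and vertical above 0.5 rad).
It also fails if it takes over 58 s, if anything falls off the work surface, if the arm or the gripper's body presses on something with over 40 N, if the wrist force passes 120 N, or if a joint passes its speed limit or range.

## Working session

There is one attempt and no reset: what is moved stays moved. The work goes in short steps, Python scripts to look and compute and a tool call to move; the robot and the scene stay as the last step left them, time stands still between calls to the robot, and variables do not carry over. Pictures are saved under pics/ and viewed, and the job is handed in when it is done.

Besides the shell and the picture viewer there is one more tool, called after "Request:" as name([rows], argument=value, ...), one row to a line, values as JSON. apply_moves: Moves the arm, as the interface text tells. Its arguments: {"type":"object","properties":{"moves":{"type":"array","items":{"type":"array","items":{"type":"number"}}},"hand":{"type":"number"},"grip_force":{"type":"number"}},"required":["moves"]}

```bash
mkdir -p pics; ls; python3 - <<'E'
from plant import status, imaging, r
import cv2,numpy as np
s=status.get_state(); print(s, r.grasp_offset)
for n in("side","top"):
    p,d=imaging.capture(n); cv2.imwrite(f"pics/{n}0.png",p); np.save(f"pics/{n}0.npy",d); i=imaging.camera_info(n); print(n,i)
E
```

```text
pics
{'time_s': 0.0, 'joints': array([ 9.16224752e+01,  2.05915585e+01,  6.33855953e-01, -2.05038831e-02,
       -7.01370495e+01, -1.65057639e+01]), 'qd': array([-0.07678099,  0.09892762,  0.02538254, -0.04638229,  0.00871657,
        0.03155515]), 'joint_torque': array([-2.41434309e-04, -5.82713091e+01,  2.93050611e+01,  6.99747384e+00,
        6.82278143e-03, -1.51419463e-04]), 'tcp_pos': array([0.17327611, 0.65180831, 0.19302077]), 'eef_rot': array([ 1.79903676e+02, -8.44218708e-03, -1.48902641e+01]), 'contact_force': array([ 0.26618012,  0.85802015, -0.34118055]), 'moment': array([-0.00199023, -0.01828418,  0.0474226 ]), 'gripper_width': 0.08748614378927289} 0.0188
side {'fx': 434.11956223760166, 'fy': 434.11956223760166, 'cx': 324.9391936875356, 'cy': 197.236729456984, 'T': array([[ 0.8419901 ,  0.34930402, -0.41114399,  0.16075926],
       [-0.53939032,  0.5599242 , -0.62892207, -0.67118459],
       [ 0.01052446,  0.75131324,  0.65986184,  0.80612626],
       [ 0.        ,  0.        ,  0.        ,  1.        ]])}
top {'fx': 486.24465269857075, 'fy': 486.24465269857075, 'cx': 313.928576440585, 'cy': 201.58922595282615, 'T': array([[-2.59030852e-02,  9.83819938e-01, -1.77277633e-01,
         3.69857087e-01],
       [-9.99663567e-01, -2.57293420e-02,  3.27921142e-03,
        -6.26647371e-02],
       [-1.33508329e-03,  1.77302933e-01,  9.84155418e-01,
         1.34965024e+00],
       [ 0.00000000e+00,  0.00000000e+00,  0.00000000e+00,
         1.00000000e+00]])}
```

View pics/side0.png

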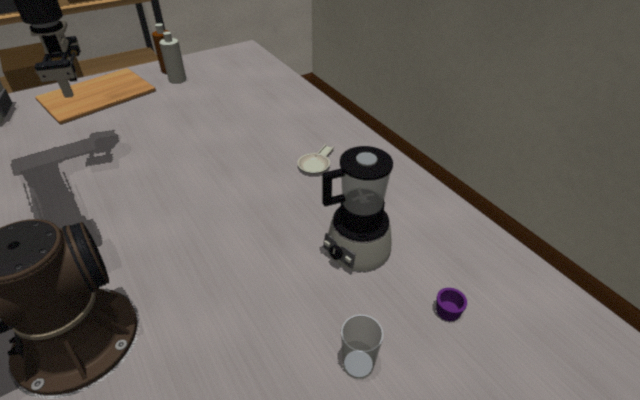

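View pics/top0.png

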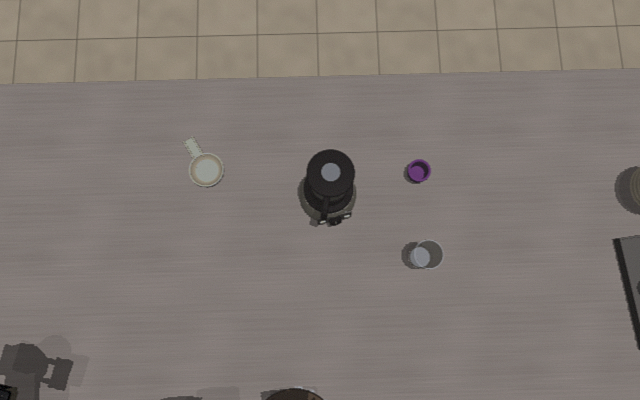

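```bash
cat > h.py <<'E'
import numpy as np
from plant import imaging
def ray(n,u,v):
    i=imaging.camera_info(n);T=i["T"]
    d=T[:3,:3]@np.array([(u-i["cx"])/i["fx"],-(v-i["cy"])/i["fy"],-1]); return T[:3,3],d
def onz(n,u,v,z):
    o,d=ray(n,u,v); return o+d*(z-o[2])/d[2]
def cloud(n,D):
    i=imaging.camera_info(n);T=i["T"]
    v,u=np.mgrid[:D.shape[0],:D.shape[1]]
    c=np.stack([(u-i["cx"])/i["fx"]*D,-(v-i["cy"])/i["fy"]*D,-D],-1)
    P=c@T[:3,:3].T+T[:3,3]; P[D==0]=np.nan; return P
E
python3 - <<'E'
from h import *
import cv2
for n in("top","side"):
    D=np.load(f"pics/{n}0.npy");p=cv2.imread(f"pics/{n}0.png"); P=cloud(n,D)
    x,y,z=P[...,0],P[...,1],P[...,2]
    near=(abs(x-.55)<.3)&(abs(y+.1)<.2)
    lid=near&(z>.264)&(z<.29)
    print(n,"lid n",lid.sum()); 
    q=P[lid][:,:2].astype(np.float32); print(cv2.minEnclosingCircle(q),q.mean(0),np.median(z[lid]))
    hd=near&(z>.252)&(z<.268); c=np.array(cv2.minEnclosingCircle(q)[0])
    Q=P[hd]; k=np.linalg.norm(Q[:,:2]-c,axis=1)>.068; Q=Q[k]; print("handle",len(Q),Q.mean(0) if len(Q) else 0, Q.min(0) if len(Q) else 0,Q.max(0) if len(Q) else 0)
    vs,us=np.where(hd); print(us[k],vs[k])
    g=cv2.resize(p[130:290,270:470],None,fx=4,fy=4,interpolation=cv2.INTER_CUBIC) if n=="side" else cv2.resize(p[130:280,240:440],None,fx=4,fy=4,interpolation=cv2.INTER_CUBIC)
    cv2.imwrite(f"pics/z{n}.png",cv2.convertScaleAbs(g,alpha=1.8,beta=15))
D=np.load("pics/top0.npy");P=cloud("top",D)
for nm,u,v,h in(("pill",419,171,.043),("spoon",206,170,.015),("tum",428,255,.115),("spoonh",190,142,0.01)):
    print(nm,onz("top",u,v,h))
for u,v in((362,332),): print(onz("side",u,v,.115))
E
```

```text
top lid n 1783
((0.6320118308067322, -0.10423096269369125), 0.056168366223573685) [ 0.6310004  -0.10411842] 0.26842294023656077
handle 87 [ 0.55075175 -0.08955198  0.25814058] [ 0.5354626  -0.09825918  0.25200034] [ 0.56491675 -0.08172649  0.26340476]
[324 325 326 327 322 323 324 325 326 327 328 322 323 324 325 326 327 328
 322 323 324 325 326 327 328 321 322 323 324 325 326 327 328 321 322 323
 324 325 326 327 321 322 323 324 325 326 327 321 322 323 324 325 326 327
 321 322 323 324 325 326 327 321 323 324 325 326 327 321 322 323 324 325
 326 327 321 322 323 324 325 326 322 323 324 325 323 324 325] [202 202 202 202 203 203 203 203 203 203 203 204 204 204 204 204 204 204
 205 205 205 205 205 205 205 206 206 206 206 206 206 206 206 207 207 207
 207 207 207 207 208 208 208 208 208 208 208 209 209 209 209 209 209 209
 210 210 210 210 210 210 210 211 211 211 211 211 211 212 212 212 212 212
 212 212 213 213 213 213 213 213 214 214 214 214 215 215 215]
side lid n 1386
((0.628741979598999, -0.10501280426979065), 0.057393528521060944) [ 0.6263434  -0.11040515] 0.26843896022368596
handle 95 [ 
[... 391 characters left out ...]
 328 329 330
 331 332 333 334 335 322 323 324 325 326 327 328 329 330 331 323 324 325
 326 327 328 331 325] [170 170 171 171 171 171 171 171 171 172 172 172 172 172 172 172 172 172
 172 172 173 173 173 173 173 173 173 173 173 173 173 173 173 174 174 174
 174 174 174 174 174 174 174 174 174 174 174 174 175 175 175 175 175 175
 175 175 175 175 175 175 175 175 175 176 176 176 176 176 176 176 176 176
 176 176 176 176 176 177 177 177 177 177 177 177 177 177 177 178 178 178
 178 178 178 178 179]
pill [ 0.68342893 -0.35924195  0.043     ]
spoon [0.70881329 0.23510802 0.015     ]
tum [ 0.44750013 -0.35163182  0.115     ]
spoonh [0.79378134 0.28314927 0.01      ]
[ 0.45093135 -0.35431306  0.115     ]
```

```bash
sleep 0
```

```text
(no output)
```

View pics/ztop.png

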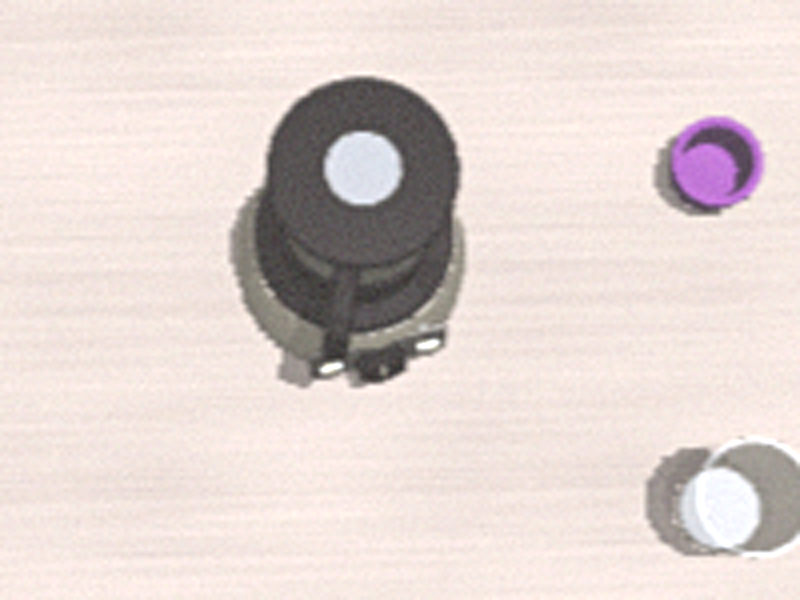

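View pics/zside.png

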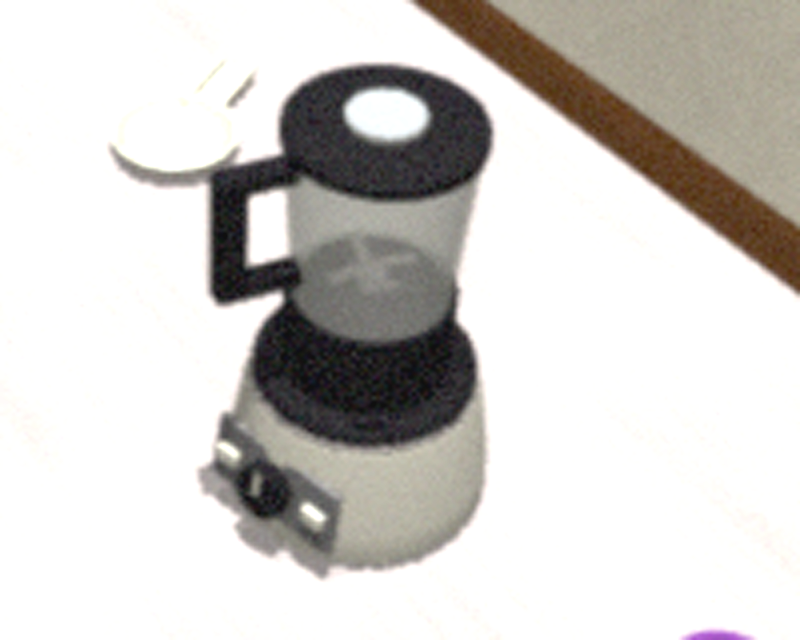

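```bash
cat >> h.py <<'E'
from scipy.spatial.transform import Rotation as Rot
from plant import status
def go(target,yaw):
    s=status.get_state(); R0=Rot.from_euler('xyz',s["eef_rot"],degrees=True)
    t=R0.inv().apply(np.array(target)-s["tcp_pos"])/.2
    R1=Rot.from_euler('xyz',[180,0,yaw],degrees=True)
    print("move",np.round(t,3),np.round((R0.inv()*R1).as_rotvec(degrees=True)/90,3), "at",np.round(s["tcp_pos"],4),np.round(s["eef_rot"],2),"t",s["time_s"])
E
python3 - <<'E'
from h import *
import cv2
print(onz("top",330.7,173,.275))
p=cv2.imread("pics/top0.png");D=np.load("pics/top0.npy");P=cloud("top",D)
for v in range(200,217): # handle rows
    u=np.where((P[v,310:340,2]>.25))[0]+310
    if len(u): print(v,u.min(),u.max(),np.round(onz("top",u.mean(),v,.26),4),round(np.median(P[v,u,2]),4))
p=cv2.imread("pics/side0.png");D=np.load("pics/side0.npy");P=cloud("side",D)
print(onz("side",270+386/4,130+114/4,.275))
print("side handle outer top corners",onz("side",270+212/4,130+173/4,.26),onz("side",270+245/4,130+185/4,.26),onz("side",270+232/4,130+178/4,.26))
go([.25,.5,.3],-10)
E
```

```text
[ 0.62834967 -0.10600506  0.275     ]
200 322 328 [ 0.5692 -0.0916  0.26  ] 0.2586
201 322 328 [ 0.5668 -0.0915  0.26  ] 0.2586
202 322 328 [ 0.5645 -0.0922  0.26  ] 0.2589
203 322 328 [ 0.5622 -0.0914  0.26  ] 0.2589
204 322 328 [ 0.5599 -0.0913  0.26  ] 0.2582
205 322 328 [ 0.5576 -0.0913  0.26  ] 0.2585
206 321 328 [ 0.5553 -0.0901  0.26  ] 0.2584
207 321 327 [ 0.5531 -0.0889  0.26  ] 0.2583
208 321 327 [ 0.5507 -0.0888  0.26  ] 0.2581
209 321 327 [ 0.5484 -0.0887  0.26  ] 0.2579
210 321 327 [ 0.5461 -0.0886  0.26  ] 0.2592
211 321 327 [ 0.5438 -0.0893  0.26  ] 0.258
212 321 327 [ 0.5416 -0.0885  0.26  ] 0.2585
213 321 326 [ 0.5393 -0.0873  0.26  ] 0.2586
214 321 326 [ 0.537  -0.0872  0.26  ] 0.2564
215 323 325 [ 0.5347 -0.0883  0.26  ] 0.2528
[ 0.63005723 -0.10826039  0.275     ]
side handle outer top corners [ 0.53757753 -0.08631222  0.26      ] [ 0.54646334 -0.10336571  0.26      ] [ 0.5439881  -0.09512479  0.26      ]
move [ 0.566  0.636 -0.533] [ 0.001 -0.    -0.054] at [0.1733 0.6519 0.1931] [ 1.7992e+02 -1.0000e-02 -1.4890e+01] t 0.1
```

Request:
apply_moves([
  [0.14,0.16,-0.13,0,0,-0.05],
  [0.28,0.32,-0.27,0,0,-0.05],
  [0.42,0.48,-0.4,0,0,-0.05],
  [0.566,0.636,-0.533,0,0,-0.05],
], hand=-1)

```text
time_s: 0.6
tcp_pos: [0.2504, 0.4985, 0.3004]
eef_rot: [179.9, 0.0, -10.4]
contact_force: [0.8, 0.4, 0.3]
gripper_width: 0.0872
```

Request:
apply_moves([
  [0.16,0.22,0,0,0,0],
  [0.33,0.44,0,0,0,0],
  [0.5,0.66,0,0,0,0],
  [0.66,0.88,0,0,0,0],
])

```text
time_s: 1.1
tcp_pos: [0.3488, 0.2997, 0.3007]
eef_rot: [179.9, 0.0, -10.4]
contact_force: [0.8, 0.4, 1.1]
gripper_width: 0.0877
```

Request:
apply_moves([
  [0.16,0.22,0,0,0,0],
  [0.33,0.44,0,0,0,0],
  [0.5,0.66,0,0,0,0],
  [0.66,0.88,0,0,0,0],
])

```text
time_s: 1.6
tcp_pos: [0.4473, 0.1011, 0.301]
eef_rot: [179.9, 0.0, -10.3]
contact_force: [1.0, 1.2, -0.1]
gripper_width: 0.0881
```

```bash
python3 -c "
from h import *
go([.543,-.09,.3],-10.5)"
```

```text
move [0.642 0.854 0.007] [0.001 0.    0.002] at [0.4473 0.1011 0.301 ] [ 1.7989e+02  1.0000e-02 -1.0350e+01] t 1.6
```

Request:
apply_moves([
  [0.16,0.21,0,0,0,0],
  [0.32,0.42,0,0,0,0],
  [0.48,0.64,0,0,0,0],
  [0.642,0.854,0.0,0,0,0.002],
  [0.642,0.854,0.0,0,0,0.002],
])

```text
time_s: 2.22
tcp_pos: [0.5434, -0.093, 0.2998]
eef_rot: [179.8, 0.2, -10.8]
contact_force: [-0.7, 0.4, -0.5]
gripper_width: 0.0878
```

```bash
cat > snap.py <<'E'
import sys,cv2
from h import *
n,out,x0,y0,x1,y1=sys.argv[1],sys.argv[2],*map(int,sys.argv[3:7])
p,d=imaging.capture(n);cv2.imwrite(f"pics/{out}_raw.png",p);np.save(f"pics/{out}.npy",d)
g=p[y0:y1,x0:x1];f=min(800/g.shape[1],600/g.shape[0]);print("zoom",f)
cv2.imwrite(f"pics/{out}.png",cv2.convertScaleAbs(cv2.resize(g,None,fx=f,fy=f,interpolation=cv2.INTER_CUBIC),alpha=1.8,beta=15))
E
python3 snap.py side s1 240 80 440 230; python3 -c "
from h import *
go([.543,-.09,.229],-10.5)"
```

```text
zoom 4.0
move [-0.    -0.009  0.355] [ 0.002  0.001 -0.002] at [ 0.5429 -0.0916  0.3001] [ 1.7986e+02  1.3000e-01 -1.0720e+01] t 2.275
```

View pics/s1.png

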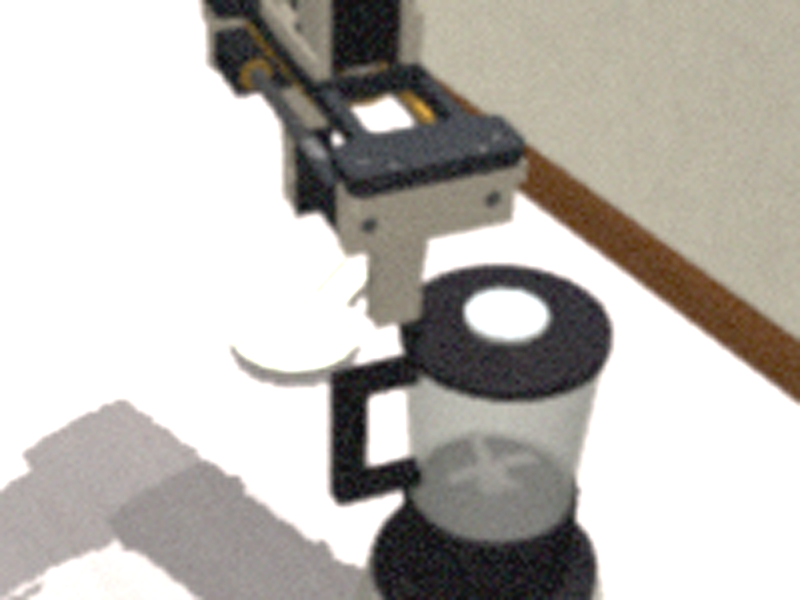

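The near finger (tip at zoomed (395,320)) hangs above and on the camera side of the handle. Its position agrees with the measured one, so I descend.

Request:
apply_moves([
  [0,-0.005,0.12,0,0,0],
  [0,-0.009,0.24,0,0,0],
  [0,-0.009,0.355,0,0,0],
  [0,-0.009,0.355,0,0,0],
])

```text
time_s: 2.78
tcp_pos: [0.5416, -0.089, 0.2277]
eef_rot: [179.8, 0.3, -10.7]
contact_force: [0.4, -0.1, -0.8]
gripper_width: 0.087
```

```bash
python3 snap.py side s2 240 80 440 230; python3 -c "
from h import *
go([.543,-.09,.229],-10.5)"
```

```text
zoom 4.0
move [0.003 0.003 0.001] [ 0.002  0.002 -0.002] at [ 0.5426 -0.0892  0.2292] [179.83   0.18 -10.65] t 2.825
```

View pics/s2.png

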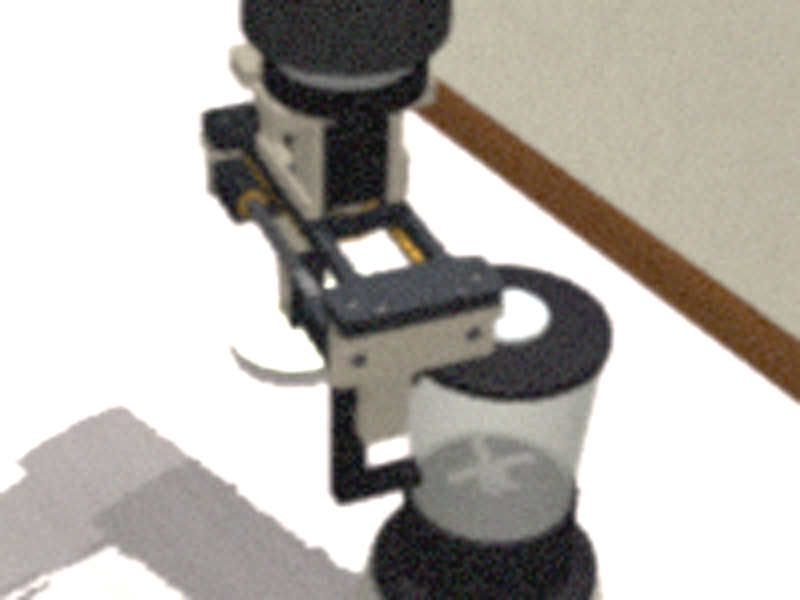

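Request:
apply_moves([
  [0,0,0,0,0,0],
  [0,0,0,0,0,0],
  [0,0,0,0,0,0],
  [0,0,0,0,0,0],
  [0,0,0,0,0,0],
  [0,0,0,0,0,0],
  [0,0,0,0,0,0],
  [0,0,0,0,0,0],
], hand=1, grip_force=60)

```text
time_s: 3.82
tcp_pos: [0.5426, -0.0892, 0.2292]
eef_rot: [179.8, 0.2, -10.7]
contact_force: [-0.5, 0.0, 0.5]
gripper_width: 0.0131
```

Request:
apply_moves([
  [0,0,0,0,0,0],
  [0,0,0,0,0,0],
])

```text
time_s: 4.08
tcp_pos: [0.5426, -0.0893, 0.2292]
eef_rot: [179.8, 0.2, -10.7]
contact_force: [-0.7, -0.0, 0.0]
gripper_width: 0.0005
```

```bash
python3 snap.py side s3 240 80 440 230; python3 -c "
from h import *
print(status.get_state()['gripper_width'],status.get_state()['contact_force'])"
```

```text
zoom 4.0
0.0003389126132666136 [0.16575683 0.73779727 0.6505055 ]
```

View pics/s3.png

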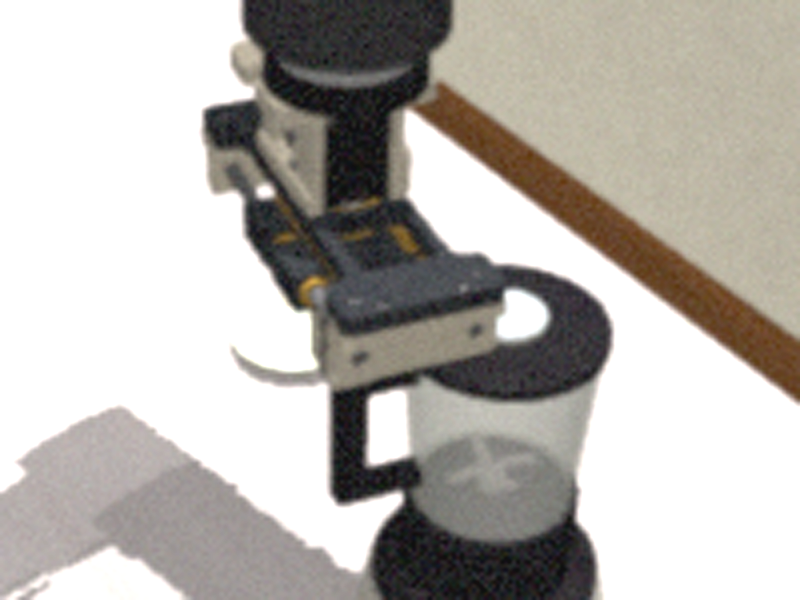

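```bash
python3 - <<'E'
from h import *
for nm in("side0","s1","s2","s3"):
    P=cloud("side",np.load(f"pics/{nm}.npy")); print(nm)
    if nm=="side0": 
        for zx,zy in((230,200),(230,240),(230,280),(245,180)): print(zx,zy,np.round(P[130+zy//4,270+zx//4],3))
    else:
        for zx,zy in((345,410),(350,440),(348,480),(350,390),(385,400),(395,300),(380,430),(400,260),(390,360),(420,310)): print(zx,zy,np.round(P[80+zy//4,240+zx//4],3))
E
python3 snap.py top t3 240 130 440 280
```

```text
side0
230 200 [ 0.54  -0.097  0.249]
230 240 [ 0.541 -0.096  0.221]
230 280 [ 0.542 -0.096  0.193]
245 180 [ 0.55  -0.097  0.258]
s1
345 410 [ 0.54  -0.095  0.242]
350 440 [ 0.541 -0.097  0.222]
348 480 [ 0.54  -0.099  0.195]
350 390 [ 0.539 -0.099  0.258]
385 400 [0.732 0.144 0.   ]
395 300 [ 0.528 -0.15   0.348]
380 430 [0.712 0.119 0.   ]
400 260 [ 0.528 -0.155  0.373]
390 360 [ 0.568 -0.092  0.259]
420 310 [ 0.602 -0.072  0.267]
s2
345 410 [ 0.538 -0.097  0.244]
350 440 [ 0.542 -0.095  0.22 ]
348 480 [ 0.543 -0.095  0.192]
350 390 [ 0.541 -0.096  0.256]
385 400 [ 0.526 -0.149  0.291]
395 300 [ 0.511 -0.174  0.369]
380 430 [ 0.526 -0.147  0.271]
400 260 [ 0.846  0.292 -0.002]
390 360 [ 0.511 -0.172  0.336]
420 310 [ 0.52  -0.182  0.366]
s3
345 410 [ 0.539 -0.096  0.243]
350 440 [ 0.541 -0.097  0.221]
348 480 [ 0.542 -0.097  0.193]
350 390 [ 0.541 -0.096  0.255]
385 400 [ 0.735  0.149 -0.004]
395 300 [ 0.511 -0.175  0.37 ]
380 430 [0.711 0.119 0.001]
400 260 [ 0.551 -0.123  0.345]
390 360 [ 0.512 -0.171  0.335]
420 310 [ 0.52  -0.182  0.367]
zoom 4.0
```

View pics/t3.png

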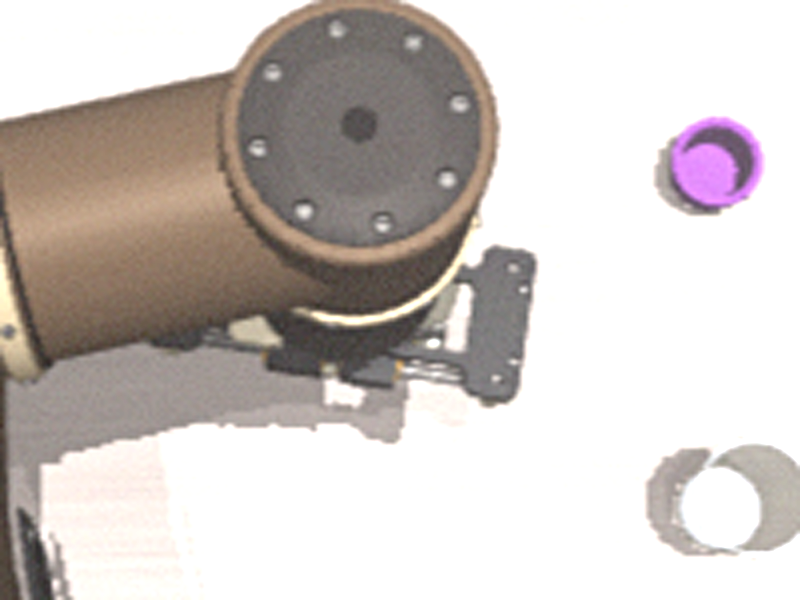

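```bash
python3 - <<'E'
from h import *
P=cloud("side",np.load("pics/s2.npy"))
for v in range(172,193,2):
    row=P[v,325:350]; k=np.where((row[:,1]<-.12)&(row[:,2]>.2))[0]
    if len(k): print(v,k.min()+325,k.max()+325,np.round(row[k[0]],3),np.round(row[k].mean(0),3),np.round(row[k[-1]],3))
P=cloud("side",np.load("pics/s1.npy"))
for v in range(142,164,2):
    row=P[v,325:350]; k=np.where((row[:,1]<-.12)&(row[:,2]>.2))[0]
    if len(k): print(v,k.min()+325,k.max()+325,np.round(row[k[0]],3),np.round(row[k].mean(0),3),np.round(row[k[-1]],3))
s=status.get_state();print(s['joints'],s['tcp_pos'],s['time_s'])
E
```

```text
172 325 349 [ 0.488 -0.169  0.338] [ 0.511 -0.17   0.329] [ 0.577 -0.121  0.27 ]
174 325 349 [ 0.488 -0.169  0.334] [ 0.513 -0.163  0.32 ] [ 0.578 -0.12   0.264]
176 325 349 [ 0.489 -0.168  0.329] [ 0.52  -0.153  0.305] [ 0.578 -0.121  0.26 ]
178 329 341 [ 0.518 -0.138  0.291] [ 0.525 -0.148  0.295] [ 0.537 -0.15   0.291]
180 329 349 [ 0.519 -0.137  0.285] [ 0.529 -0.145  0.286] [ 0.579 -0.12   0.248]
182 328 341 [ 0.52  -0.131  0.275] [ 0.526 -0.145  0.283] [ 0.54  -0.147  0.278]
184 328 341 [ 0.519 -0.133  0.273] [ 0.526 -0.145  0.278] [ 0.538 -0.15   0.276]
186 328 340 [ 0.519 -0.134  0.268] [ 0.525 -0.145  0.273] [ 0.535 -0.151  0.273]
188 329 340 [ 0.517 -0.14   0.268] [ 0.526 -0.146  0.269] [ 0.537 -0.148  0.265]
190 330 335 [ 0.518 -0.142  0.264] [ 0.522 -0.145  0.264] [ 0.527 -0.146  0.263]
142 325 345 [ 0.487 -0.17   0.403] [ 0.51  -0.166  0.391] [ 0.539 -0.155  0.375]
144 326 345 [ 0.488 -0.171  0.398] [ 0.524 -0.153  0.375] [ 0.538 -0.156  0.372]
146 331 345 [ 0.522 -0.136  0.362] [ 0.527 -0.151  0.369] [ 0.539 -0.155  0.367]
148 331 344 [ 0.523 -0.135  0.356] [ 0.526 -0.15   0.364] [ 0.539 -0.153  0.361]
150 331 344 [ 0.523 -0.135  0.352] [ 0.527 -0.15   0.359] [ 0.539 -0.153  0.357]
152 331 344 [ 0.522 -0.137  0.349] [ 0.527 -0.149  0.355] [ 0.539 -0.153  0.352]
154 331 344 [ 0.52  -0.139  0.347] [ 0.528 -0.149  0.35 ] [ 0.539 -0.153  0.348]
156 331 344 [ 0.521 -0.139  0.342] [ 0.528 -0.149  0.346] [ 0.54  -0.153  0.343]
158 331 344 [ 0.52  -0.14   0.338] [ 0.528 -0.15   0.341] [ 0.539 -0.153  0.339]
160 332 342 [ 0.52  -0.144  0.337] [ 0.527 -0.149  0.337] [ 0.538 -0.15   0.333]
[ 11.14248586   7.63376895 -11.97171923   0.0950762  -70.62739775
  68.17385955] [ 0.54255774 -0.08927642  0.2291738 ] 4.175
```

```bash
python3 - <<'E'
from h import *
i=imaging.camera_info("side")
for X in([.543,-.09,.265],[.543,-.09,.229],[.543,-.09,.30],[.53,-.15,.265]):
    c=np.linalg.inv(i["T"])@np.r_[X,1]; u=i["cx"]+i["fx"]*c[0]/-c[2]; v=i["cy"]-i["fy"]*c[1]/-c[2]
    print(X,u,v,"zoom",(u-240)*4,(v-80)*4)
E
```

```text
[0.543, -0.09, 0.265] 326.2530440967532 171.38814675366962 zoom 345.0121763870127 365.55258701467847
[0.543, -0.09, 0.229] 326.0364529716504 185.06362431620946 zoom 344.1458118866017 420.2544972648378
[0.543, -0.09, 0.3] 326.4751351435262 157.36540632261693 zoom 345.90054057410475 309.46162529046774
[0.53, -0.15, 0.265] 337.4336081965618 189.84501107410605 zoom 389.7344327862472 439.3800442964242
```

The stated TCP disagrees with the images. In both side views the finger tips lie about 34 mm above the reported TCP (0.263 against 0.229, and 0.334 against 0.300). So the fingers shut just over the handle's top. I open them, go lower by that offset, and check by picture.

Request:
apply_moves([
  [0,0,-0.1,0,0,0],
  [0,0,-0.1,0,0,0],
  [0,0,-0.1,0,0,0],
  [0,0,-0.1,0,0,0],
  [0,0,-0.1,0,0,0],
  [0,0,-0.1,0,0,0],
  [0,0,-0.1,0,0,0],
  [0,0,-0.1,0,0,0],
  [0,0,-0.1,0,0,0],
], hand=-1)

```text
time_s: 5.3
tcp_pos: [0.5427, -0.0892, 0.2492]
eef_rot: [179.8, 0.2, -10.6]
contact_force: [-0.2, 0.3, -0.6]
gripper_width: 0.0844
```

```bash
python3 snap.py side s4 240 80 440 230; python3 -c "
from h import *
go([.543,-.091,.195],-10.5)
print(status.get_state()['gripper_width'])
P=cloud('side',np.load('pics/s4.npy'))
for v in range(150,190,2):
    row=P[v,325:350]; k=np.where((row[:,1]<-.12)&(row[:,2]>.24))[0]
    if len(k): print(v,len(k),np.round(np.median(row[k],axis=0),3))
"
```

```text
zoom 4.0
move [0.004 0.008 0.271] [ 0.002  0.002 -0.002] at [ 0.5427 -0.0892  0.2492] [179.83   0.18 -10.65] t 5.35
0.08593790904625134
150 25 [ 0.505 -0.18   0.385]
152 25 [ 0.506 -0.179  0.38 ]
154 25 [ 0.507 -0.177  0.375]
156 25 [ 0.51  -0.175  0.367]
158 25 [ 0.511 -0.173  0.362]
160 25 [ 0.512 -0.173  0.358]
162 22 [ 0.508 -0.172  0.355]
164 18 [ 0.505 -0.17   0.351]
166 18 [ 0.521 -0.15   0.324]
168 14 [ 0.525 -0.147  0.317]
170 13 [ 0.525 -0.146  0.312]
172 13 [ 0.525 -0.147  0.307]
174 14 [ 0.527 -0.145  0.301]
176 14 [ 0.528 -0.144  0.296]
178 13 [ 0.528 -0.145  0.291]
180 10 [ 0.525 -0.145  0.288]
182 1 [ 0.519 -0.144  0.285]
```

View pics/s4.png

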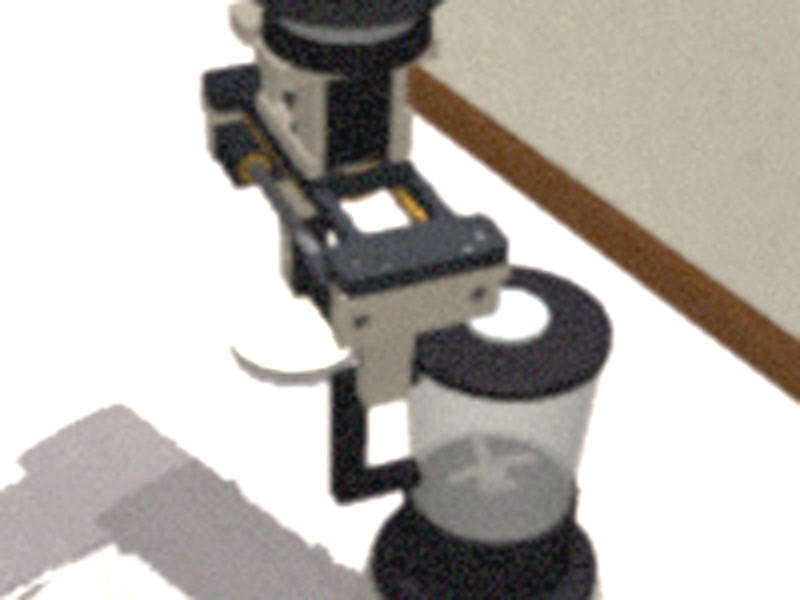

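Same 35 mm offset again (tip 0.284, TCP 0.249). I go down to TCP 0.195, which puts the tips at about 0.229, then close.

Request:
apply_moves([
  [0.002,0.004,0.1,0,0,0],
  [0.004,0.008,0.2,0,0,0],
  [0.004,0.008,0.271,0,0,0],
  [0.004,0.008,0.271,0,0,0],
])

```text
time_s: 5.85
tcp_pos: [0.5423, -0.0911, 0.1941]
eef_rot: [179.8, 0.3, -10.7]
contact_force: [-0.7, 0.8, 0.1]
gripper_width: 0.0878
```

Request:
apply_moves([
  [0,0,0,0,0,0],
  [0,0,0,0,0,0],
  [0,0,0,0,0,0],
  [0,0,0,0,0,0],
  [0,0,0,0,0,0],
  [0,0,0,0,0,0],
  [0,0,0,0,0,0],
  [0,0,0,0,0,0],
  [0,0,0,0,0,0],
  [0,0,0,0,0,0],
], hand=1, grip_force=60)

```text
time_s: 7.1
tcp_pos: [0.5423, -0.0909, 0.194]
eef_rot: [179.8, 0.3, -10.6]
contact_force: [-1.0, 1.8, -0.4]
gripper_width: 0.0157
```

```bash
python3 snap.py side s5 240 80 440 230; python3 -c "
from h import *
go([.543,-.091,.195],-10.5)
s=status.get_state();print(s['gripper_width'],s['contact_force'])
"
```

```text
zoom 4.0
move [ 0.003  0.    -0.005] [ 0.002  0.003 -0.002] at [ 0.5423 -0.0909  0.194 ] [179.82   0.29 -10.65] t 7.15
0.01568157388519793 [-0.33375861  2.11422899  0.0085504 ]
```

View pics/s5.png

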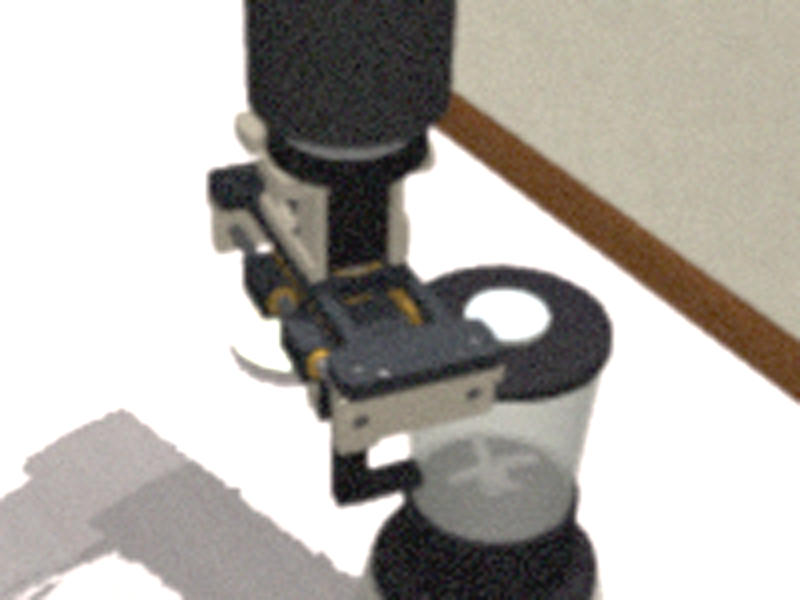

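Gripped: the opening reads 15.7 mm on the 16 mm bar. I lift slowly.

Request:
apply_moves([
  [0,0,-0.03,0,0,0],
  [0,0,-0.06,0,0,0],
  [0,0,-0.1,0,0,0],
  [0,0,-0.14,0,0,0],
  [0,0,-0.18,0,0,0],
  [0,0,-0.18,0,0,0],
])

```text
time_s: 7.9
tcp_pos: [0.543, -0.0908, 0.2309]
eef_rot: [179.8, 0.2, -10.6]
contact_force: [0.1, 0.7, -4.6]
gripper_width: 0.0158
```

```bash
python3 snap.py side s6 240 80 440 230; python3 -c "
from h import *
s=status.get_state();print(s['gripper_width'],s['contact_force'],s['moment'],s['tcp_pos'])
"
```

```text
zoom 4.0
0.015447851819974627 [-0.25657875  0.24133485 -5.42063184] [ 0.10475787  0.38192405 -0.02196991] [ 0.54267189 -0.09074852  0.23032708]
```

View pics/s6.png

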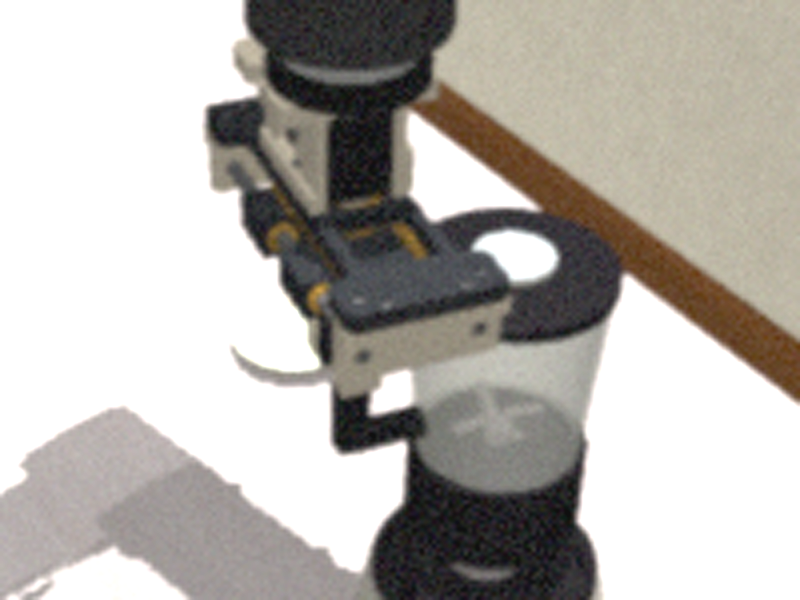

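Lifted 36 mm and still level (lid at zoomed (515,270)). Continuing up.

Request:
apply_moves([
  [0,0,-0.05,0,0,0],
  [0,0,-0.1,0,0,0],
  [0,0,-0.16,0,0,0],
  [0,0,-0.22,0,0,0],
  [0,0,-0.27,0,0,0],
  [0,0,-0.27,0,0,0],
])

```text
time_s: 8.7
tcp_pos: [0.5434, -0.0906, 0.2854]
eef_rot: [179.9, 0.2, -10.6]
contact_force: [0.7, -0.1, -5.4]
gripper_width: 0.016
```

```bash
cat > tilt.py <<'E'
import sys
from h import *
n,f,x,y,zlo=sys.argv[1],sys.argv[2],*map(float,sys.argv[3:6])
P=cloud(n,np.load(f"pics/{f}.npy")); q=P[(np.hypot(P[...,0]-x,P[...,1]-y)<.07)&(P[...,2]>zlo)&(P[...,2]<zlo+.05)]
for _ in range(5):
    c=np.median(q,0); A=np.c_[q[:,:2],np.ones(len(q))]; k=np.linalg.lstsq(A,q[:,2],rcond=None)[0]; res=q[:,2]-A@k; q=q[abs(res)<.006]
print(len(q),"slope x,y deg",np.degrees(k[:2]),"z at centre",k@[x,y,1],"bbox",q.min(0),q.max(0))
E
python3 snap.py side s7 200 50 440 230; python3 tilt.py side side0 .63 -.106 .25;python3 tilt.py side s6 .63 -.106 .285;python3 tilt.py side s7 .63 -.106 .34; python3 -c "
from h import *
s=status.get_state();print(s['gripper_width'],s['contact_force'],s['moment'],s['tcp_pos'])
go([.48,.13,.282],-10.5)"
```

```text
zoom 3.3333333333333335
1313 slope x,y deg [0.70477016 0.88601639] z at centre 0.268464085598292 bbox [ 0.56446617 -0.16154297  0.26161199] [ 0.68418456 -0.04966063  0.27473836]
852 slope x,y deg [-0.45207924  1.15111462] z at centre 0.3054818430543691 bbox [ 0.59242112 -0.16338845  0.29871929] [ 0.68732565 -0.05330639  0.31172107]
807 slope x,y deg [-0.07485358  1.2065091 ] z at centre 0.3596920102304889 bbox [ 0.59411113 -0.16241531  0.3525811 ] [ 0.68671304 -0.05250661  0.36591935]
0.015492024872944467 [-0.25842122  0.16502288 -5.36014694] [ 0.09440446  0.47892927 -0.04937422] [ 0.54302127 -0.09052492  0.2845558 ]
move [-0.513 -1.025  0.012] [ 0.002  0.003 -0.002] at [ 0.543  -0.0905  0.2846] [179.86   0.23 -10.65] t 8.75
```

View pics/s7.png

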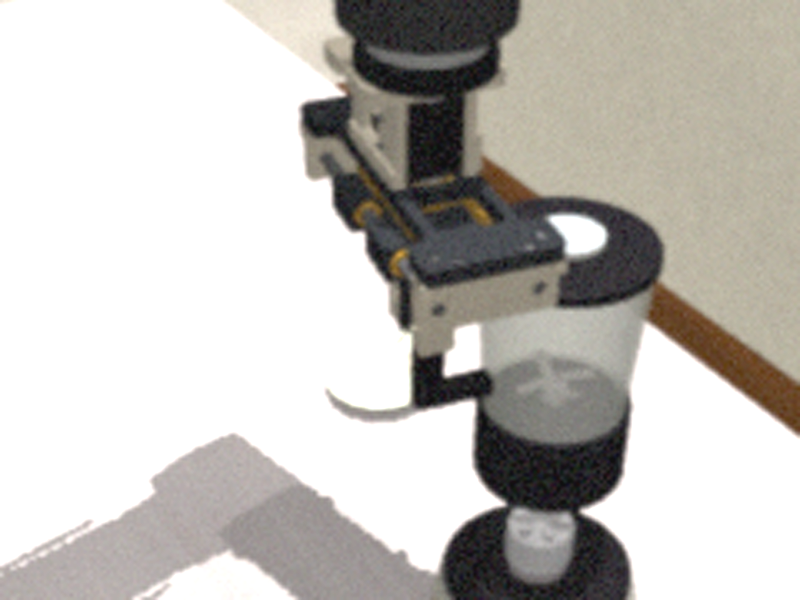

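Jar clear and level to within 1°, with the coupling exposed below it. Next I move it toward +y.

Request:
apply_moves([
  [-0.02,-0.04,0,0,0,0],
  [-0.06,-0.12,0,0,0,0],
  [-0.12,-0.24,0,0,0,0],
  [-0.18,-0.36,0,0,0,0],
  [-0.24,-0.48,0,0,0,0],
  [-0.3,-0.6,0,0,0,0],
  [-0.36,-0.72,0,0,0,0],
  [-0.42,-0.84,0,0,0,0],
  [-0.47,-0.94,0,0,0,0],
  [-0.5,-0.99,0,0,0,0],
  [-0.51,-1.0,0,0,0,0],
  [-0.51,-1.0,0,0,0,0],
])

```text
time_s: 10.25
tcp_pos: [0.4796, 0.1248, 0.2845]
eef_rot: [179.9, 0.2, -10.6]
contact_force: [0.1, -0.9, -5.0]
gripper_width: 0.0162
```

```bash
python3 snap.py side s8 150 30 430 240; python3 tilt.py side s8 .567 .11 .34; python3 snap.py top t8 200 130 440 310; python3 -c "
from h import *
s=status.get_state();print(s['gripper_width'],s['contact_force'],s['tcp_pos'])
go([.48,.125,.11],-10.5)"
```

```text
zoom 2.857142857142857
752 slope x,y deg [-0.58594803  2.07862634] z at centre 0.3590465222058131 bbox [0.51909429 0.0502596  0.35118189] [0.62263486 0.16398169 0.36513219]
zoom 3.3333333333333335
0.015692035239146963 [-0.18526078  0.18039647 -5.05744754] [0.47980479 0.12436691 0.2844695 ]
move [ 0.004 -0.006  0.872] [ 0.002  0.003 -0.002] at [0.4798 0.1244 0.2845] [179.85   0.23 -10.69] t 10.35
```

View pics/s8.png

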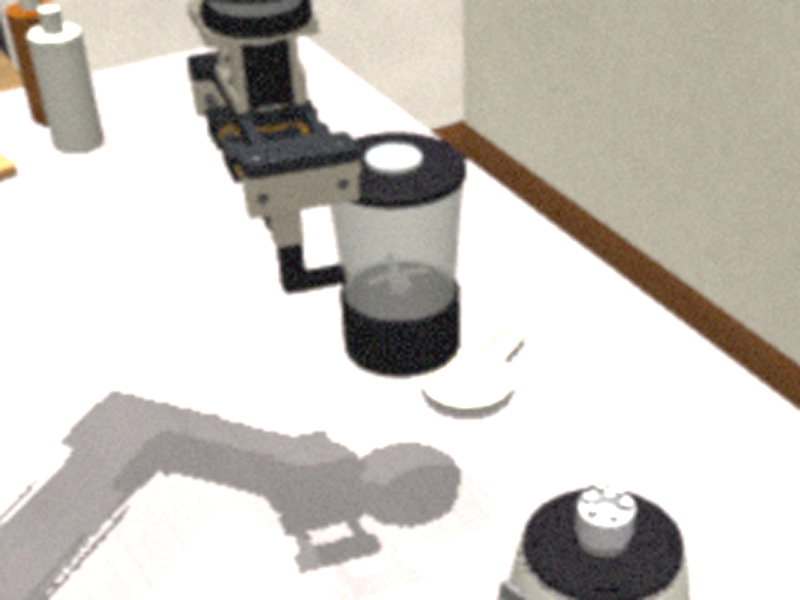

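View pics/t8.png

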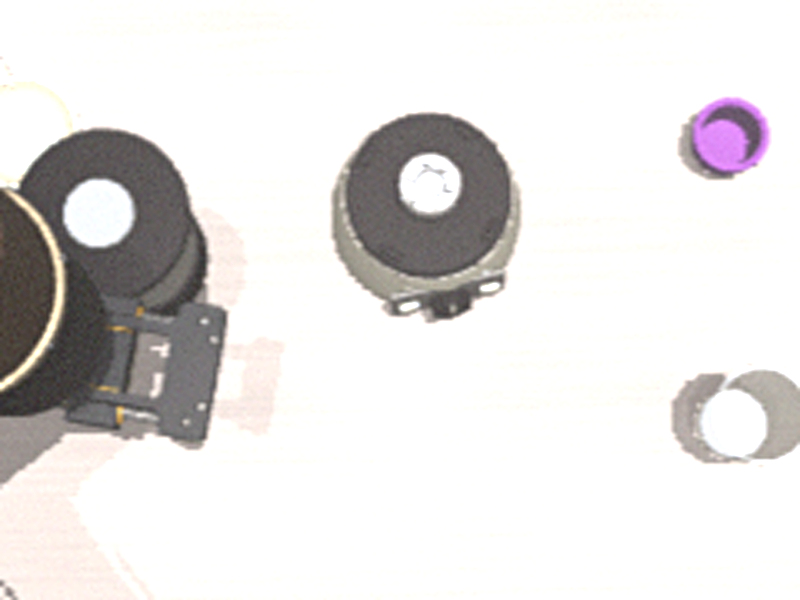

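Request:
apply_moves([
  [0,0,0.05,0,0,0],
  [0,0,0.15,0,0,0],
  [0,0,0.27,0,0,0],
  [0,0,0.39,0,0,0],
  [0,0,0.51,0,0,0],
  [0,0,0.63,0,0,0],
  [0,0,0.73,0,0,0],
  [0,0,0.81,0,0,0],
  [0,0,0.87,0,0,0],
  [0,0,0.91,0,0,0],
  [0,0,0.92,0,0,0],
  [0,0,0.92,0,0,0],
])

```text
time_s: 11.85
tcp_pos: [0.4793, 0.1241, 0.1008]
eef_rot: [179.9, 0.2, -10.7]
contact_force: [-0.3, -0.1, -4.6]
gripper_width: 0.0157
```

```bash
python3 snap.py side s9 150 30 430 240; python3 tilt.py side s9 .567 .11 .15;  python3 -c "
from h import *
s=status.get_state();print(s['gripper_width'],s['contact_force'],s['tcp_pos'])
P=cloud('top',np.load('pics/t8.npy'));m=(abs(P[...,0]-.63)<.05)&(abs(P[...,1]+.106)<.05)&(P[...,2]>.128)&(P[...,2]<.16)
import cv2
q=P[m];print(len(q),q.mean(0),cv2.minEnclosingCircle(q[:,:2].astype(np.float32)))
P=cloud('side',np.load('pics/s8.npy'));m=(abs(P[...,0]-.63)<.05)&(abs(P[...,1]+.106)<.05)&(P[...,2]>.12)&(P[...,2]<.16)
q=P[m];print(len(q),q.mean(0),cv2.minEnclosingCircle(q[:,:2].astype(np.float32)))
"
```

```text
zoom 2.857142857142857
709 slope x,y deg [0.02211716 1.52743921] z at centre 0.1748357285418419 bbox [0.51969805 0.05008516 0.16744206] [0.62081364 0.15993499 0.18096685]
0.01555380217286463 [ 1.35261231 -0.26222731 -5.716051  ] [0.47935229 0.12422856 0.10092748]
239 [ 0.63123288 -0.10432803  0.13721245] ((0.6319422721862793, -0.10438209772109985), 0.023482918739318848)
328 [ 0.62657426 -0.11007194  0.134784  ] ((0.6295959949493408, -0.10702439397573471), 0.02383160963654518)
```

View pics/s9.png

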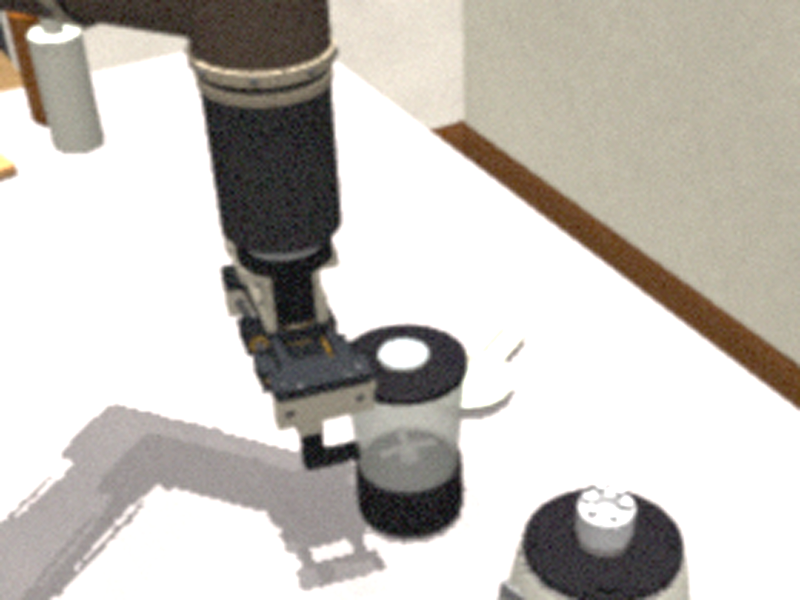

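Request:
apply_moves([
  [0,0,0.01,0,0,0],
  [0,0,0.015,0,0,0],
  [0,0,0.02,0,0,0],
  [0,0,0.025,0,0,0],
  [0,0,0.03,0,0,0],
  [0,0,0.03,0,0,0],
])

```text
time_s: 12.65
tcp_pos: [0.4793, 0.1242, 0.0948]
eef_rot: [179.9, 0.2, -10.7]
contact_force: [-0.2, 0.5, -5.4]
gripper_width: 0.0155
```

Request:
apply_moves([
  [0,0,0.003,0,0,0],
  [0,0,0.006,0,0,0],
  [0,0,0.006,0,0,0],
])

```text
time_s: 13.02
tcp_pos: [0.4792, 0.1241, 0.094]
eef_rot: [179.9, 0.2, -10.7]
contact_force: [-5.0, -1.1, 2.5]
gripper_width: 0.0158
```

The jar touches the shelf: the force went from -5.4 to +2.5 N at the expected height. I let go.

Request:
apply_moves([
  [0,0,0,0,0,0],
  [0,0,0,0,0,0],
  [0,0,0,0,0,0],
  [0,0,0,0,0,0],
  [0,0,0,0,0,0],
  [0,0,0,0,0,0],
  [0,0,0,0,0,0],
  [0,0,0,0,0,0],
  [0,0,0,0,0,0],
  [0,0,0,0,0,0],
], hand=-1)

```text
time_s: 14.28
tcp_pos: [0.4792, 0.1241, 0.094]
eef_rot: [179.9, 0.2, -10.7]
contact_force: [-0.4, 0.1, 1.5]
gripper_width: 0.0875
```

```bash
python3 snap.py side s10 150 30 430 240; python3 tilt.py side s10 .567 .11 .15;  python3 -c "
from h import *
s=status.get_state();print(s['gripper_width'],s['contact_force'],s['tcp_pos'])"
```

```text
zoom 2.857142857142857
776 slope x,y deg [-0.22523926  0.78754879] z at centre 0.16857208223413714 bbox [0.52108724 0.05096845 0.1623777 ] [0.62217216 0.1625011  0.17455538]
0.0879080231366002 [ 0.81084645 -0.16294715 -0.08378531] [0.47919565 0.12414801 0.09405185]
```

View pics/s10.png

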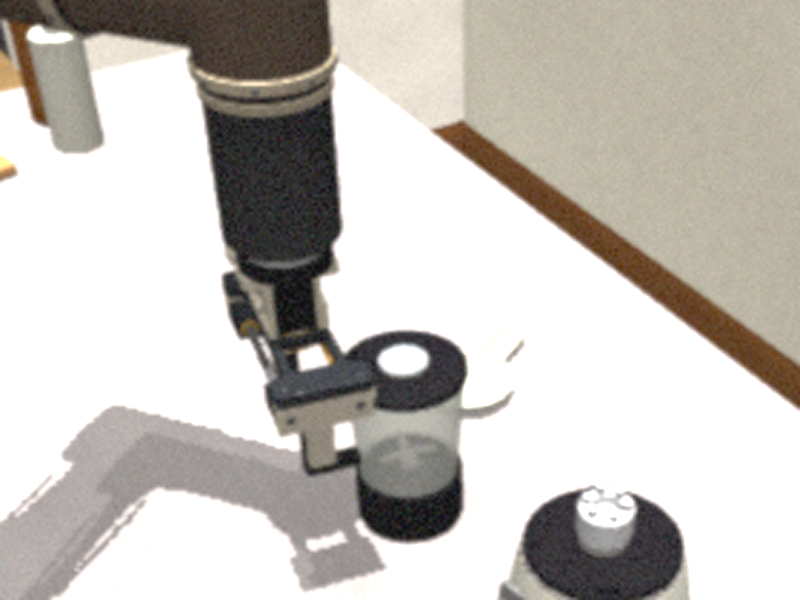

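Jar stands level and released. I rise, then cross to above the coupling.

Request:
apply_moves([
  [0,0,-0.1,0,0,0],
  [0,0,-0.25,0,0,0],
  [0,0,-0.45,0,0,0],
  [0,0,-0.65,0,0,0],
  [0,0,-0.78,0,0,0],
])

```text
time_s: 14.95
tcp_pos: [0.4802, 0.1245, 0.2522]
eef_rot: [180.0, 0.1, -10.7]
contact_force: [-0.1, 0.7, -0.6]
gripper_width: 0.0877
```

```bash
python3 snap.py side s11 150 30 430 240; python3 tilt.py side s11 .567 .11 .15;  python3 -c "
from h import *
go([.631,-.1055,.18],-10.5)"
```

```text
zoom 2.857142857142857
908 slope x,y deg [0.62273926 0.90340349] z at centre 0.16830571959444585 bbox [0.51057398 0.05060246 0.16135668] [0.62172051 0.16145875 0.17445588]
move [0.946 0.995 0.377] [-0.001 -0.001 -0.002] at [0.4816 0.1249 0.2553] [-1.7993e+02 -1.1000e-01 -1.0640e+01] t 15.0
```

View pics/s11.png

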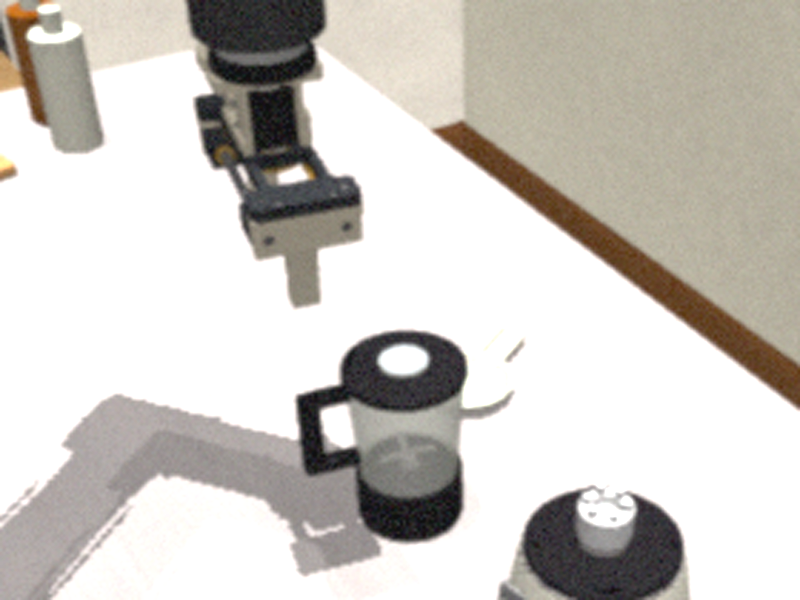

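Request:
apply_moves([
  [0.18,0.19,0,0,0,0],
  [0.37,0.39,0,0,0,0],
  [0.56,0.59,0,0,0,0],
  [0.75,0.79,0,0,0,0],
  [0.946,0.995,0,0,0,0],
  [0.946,0.995,0.2,0,0,0],
  [0.946,0.995,0.37,0,0,0],
  [0.946,0.995,0.37,0,0,0],
])

```text
time_s: 16.0
tcp_pos: [0.629, -0.1058, 0.1783]
eef_rot: [180.0, 0.2, -10.7]
contact_force: [-0.1, -0.0, 0.1]
gripper_width: 0.0874
```

```bash
python3 snap.py side s12 280 80 480 230;  python3 -c "
from h import *
go([.631,-.1055,.18],-10.5)
go([.631,-.1055,.0775],-10.5);print(status.get_state()['joints'])
P=cloud('side',np.load('pics/s12.npy'))
for v in range(120,232,4):
    row=P[v,300:460]; k=np.where((row[:,1]<-.13)&(row[:,2]>.11)&(row[:,0]<.7)&(row[:,0]>.55))[0]
    if len(k): print(v,k.min()+300,k.max()+300,np.round(np.median(row[k],axis=0),3))
"
```

```text
zoom 4.0
move [ 0.002 -0.002  0.004] [-0.     0.    -0.002] at [ 0.6305 -0.1058  0.1808] [-1.800e+02  1.000e-02 -1.064e+01] t 16.05
move [ 0.002 -0.002  0.516] [-0.     0.    -0.002] at [ 0.6305 -0.1058  0.1808] [-1.800e+02  1.000e-02 -1.064e+01] t 16.05
[ 7.92750547e+00  1.77004866e+01 -5.20882695e+00 -7.87602588e-03
 -6.70984336e+01  7.14346770e+01]
120 368 386 [ 0.622 -0.138  0.385]
124 366 379 [ 0.611 -0.139  0.38 ]
144 380 382 [ 0.645 -0.131  0.319]
148 376 385 [ 0.639 -0.137  0.315]
152 361 389 [ 0.637 -0.14   0.317]
156 361 399 [ 0.635 -0.155  0.318]
160 365 403 [ 0.62  -0.178  0.319]
164 357 405 [ 0.607 -0.184  0.319]
168 358 405 [ 0.597 -0.193  0.317]
172 358 402 [ 0.591 -0.197  0.309]
176 360 402 [ 0.597 -0.193  0.293]
180 363 395 [ 0.597 -0.19   0.287]
184 365 381 [ 0.586 -0.186  0.281]
188 368 380 [ 0.609 -0.166  0.244]
192 368 379 [ 0.609 -0.164  0.231]
196 367 379 [ 0.612 -0.162  0.218]
```

View pics/s12.png

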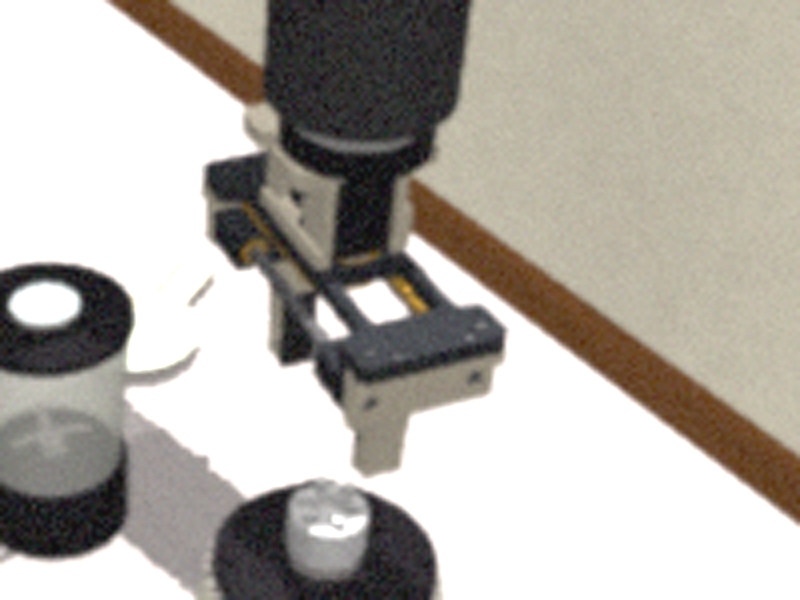

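Tip at 0.214 with TCP 0.181, so the offset holds, and the jaws straddle the coupling at zoomed (328,525). I descend to TCP 0.0775 (tips about 0.112).

Request:
apply_moves([
  [0.002,-0.002,0.13,0,0,0],
  [0.002,-0.002,0.26,0,0,0],
  [0.002,-0.002,0.38,0,0,0],
  [0.002,-0.002,0.46,0,0,0],
  [0.002,-0.002,0.516,0,0,0],
  [0.002,-0.002,0.516,0,0,0],
])

```text
time_s: 16.8
tcp_pos: [0.631, -0.1054, 0.0776]
eef_rot: [180.0, 0.0, -10.6]
contact_force: [-0.4, -0.4, 0.0]
gripper_width: 0.0872
```

```bash
python3 snap.py side s13 280 100 440 220;  python3 -c "
from h import *
go([.631,-.1055,.0775],-10.5)
P=cloud('side',np.load('pics/s13.npy'))
for v in range(150,262,4):
    row=P[v,340:440]; k=np.where((row[:,1]<-.14)&(row[:,2]>.09)&(row[:,0]<.7)&(row[:,0]>.55))[0]
    if len(k): print(v,k.min()+340,k.max()+340,np.round(np.median(row[k],axis=0),3))
"
```

```text
zoom 5.0
move [-0.002  0.001  0.003] [-0.    -0.    -0.001] at [ 0.6314 -0.1054  0.0781] [-1.800e+02 -2.000e-02 -1.062e+01] t 16.85
150 366 387 [ 0.62  -0.148  0.324]
154 365 385 [ 0.617 -0.148  0.316]
158 365 379 [ 0.61  -0.147  0.308]
162 378 380 [ 0.636 -0.141  0.284]
166 371 376 [ 0.624 -0.14   0.279]
186 378 380 [ 0.644 -0.141  0.218]
190 378 383 [ 0.64  -0.152  0.217]
194 361 386 [ 0.636 -0.153  0.216]
198 361 396 [ 0.629 -0.176  0.218]
202 363 399 [ 0.616 -0.183  0.218]
206 356 399 [ 0.603 -0.189  0.218]
210 355 397 [ 0.594 -0.196  0.21 ]
214 358 396 [ 0.599 -0.194  0.198]
218 360 386 [ 0.594 -0.19   0.186]
222 362 389 [ 0.617 -0.168  0.146]
226 365 389 [ 0.637 -0.156  0.114]
230 363 388 [ 0.625 -0.162  0.101]
234 356 384 [ 0.621 -0.157  0.1  ]
238 349 380 [ 0.603 -0.16   0.098]
242 354 368 [ 0.593 -0.162  0.093]
```

View pics/s13.png

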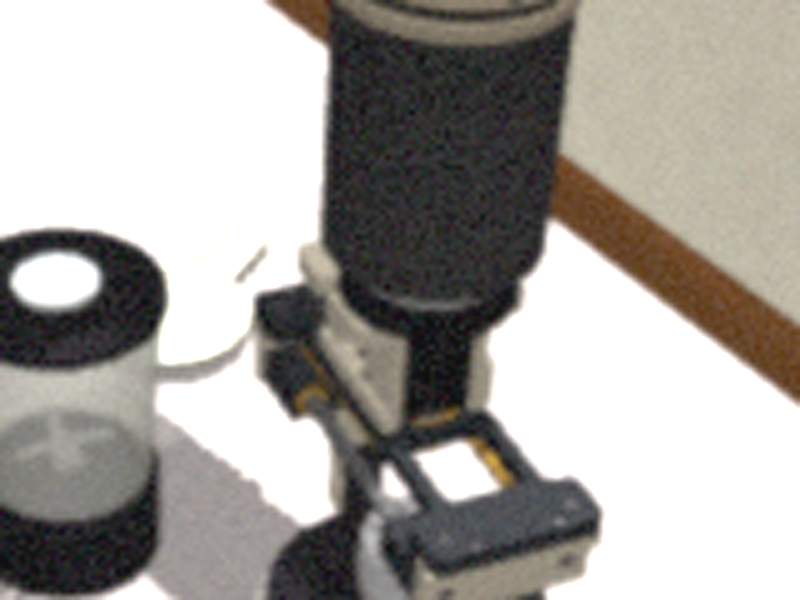

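Request:
apply_moves([
  [0,0,0,0,0,0],
  [0,0,0,0,0,0],
  [0,0,0,0,0,0],
  [0,0,0,0,0,0],
  [0,0,0,0,0,0],
  [0,0,0,0,0,0],
  [0,0,0,0,0,0],
], hand=1, grip_force=25)

```text
time_s: 17.73
tcp_pos: [0.6313, -0.1055, 0.0782]
eef_rot: [180.0, -0.0, -10.6]
contact_force: [-1.0, 0.0, 1.0]
gripper_width: 0.0457
```

```bash
python3 -c "
from h import *
s=status.get_state();print(s['gripper_width'],s['contact_force'],s['moment'],s['tcp_pos'])"
```

```text
0.045718972120808755 [-1.0195362   0.03446088  1.03543445] [-0.01095535  0.11302255  0.01500011] [ 0.63134385 -0.10551471  0.07820756]
```

Gripped: 45.7 mm on the 46 mm coupling, forces small. Test turn of about 14° one way.

Request:
apply_moves([
  [0,0,0,0,0,0.05],
  [0,0,0,0,0,0.1],
  [0,0,0,0,0,0.16],
  [0,0,0,0,0,0.16],
])

```text
time_s: 18.23
tcp_pos: [0.6313, -0.1049, 0.0783]
eef_rot: [-180.0, -0.0, -24.9]
contact_force: [-1.4, 3.6, 1.8]
gripper_width: 0.0458
```

```bash
python3 -c "
from h import *
s=status.get_state();print(s['gripper_width'],s['contact_force'],s['moment'],s['tcp_pos'],s['eef_rot'])"
```

```text
0.04577063438288362 [-1.42277363  3.62502967  1.77493515] [1.47748007 0.51270947 0.60055362] [ 0.63130919 -0.10490294  0.07826788] [-1.79980782e+02 -1.04744343e-02 -2.49282844e+01]
```

Moment about z is 0.6 N·m, so it seems to be at the stop. I try the other way.

Request:
apply_moves([
  [0,0,0,0,0,-0.08],
  [0,0,0,0,0,-0.16],
  [0,0,0,0,0,-0.24],
  [0,0,-0.002,0,0,-0.32],
  [0,0,-0.004,0,0,-0.4],
  [0,0,-0.004,0,0,-0.4],
])

```text
time_s: 18.98
tcp_pos: [0.6311, -0.106, 0.079]
eef_rot: [180.0, 0.0, 11.1]
contact_force: [-0.7, -5.2, -0.5]
gripper_width: 0.0459
```

```bash
python3 -c "
from h import *
s=status.get_state();print(s['gripper_width'],s['contact_force'],s['moment'],s['tcp_pos'],s['eef_rot'])"
```

```text
0.045922411032163 [-0.74535345 -5.19971772 -0.48894711] [-2.15846926 -0.03330279  0.02609277] [ 0.63112253 -0.10598846  0.07901243] [1.79955139e+02 1.43536118e-02 1.10890522e+01]
```

It turns easily this way (counter-clockwise from above, Mz about 0.03), so the thread is right-handed. I continue 65° while rising with the thread.

Request:
apply_moves([
  [0,0,-0.004,0,0,-0.08],
  [0,0,-0.006,0,0,-0.16],
  [0,0,-0.008,0,0,-0.24],
  [0,0,-0.01,0,0,-0.32],
  [0,0,-0.012,0,0,-0.4],
  [0,0,-0.014,0,0,-0.48],
  [0,0,-0.016,0,0,-0.56],
  [0,0,-0.018,0,0,-0.64],
  [0,0,-0.02,0,0,-0.72],
  [0,0,-0.02,0,0,-0.72],
])

```text
time_s: 20.23
tcp_pos: [0.6329, -0.1079, 0.0833]
eef_rot: [179.8, 0.1, 75.9]
contact_force: [6.7, -9.5, -4.3]
gripper_width: 0.0456
```

```bash
python3 snap.py side s14 280 100 440 220; python3 -c "
from h import *
s=status.get_state();print(s['gripper_width'],s['contact_force'],s['moment'],s['tcp_pos'],s['eef_rot'],s['joints'])"
```

```text
zoom 5.0
0.04551518657005617 [  5.64241707 -10.54500083  -4.51758102] [-4.14397541 -2.39284546 -0.02619476] [ 0.63292244 -0.10786665  0.08328766] [1.79803529e+02 1.21734306e-01 7.57752648e+01] [  7.83460583  22.31848072 -12.09862543   0.22657924 -55.44673289
 157.81257985]
```

View pics/s14.png

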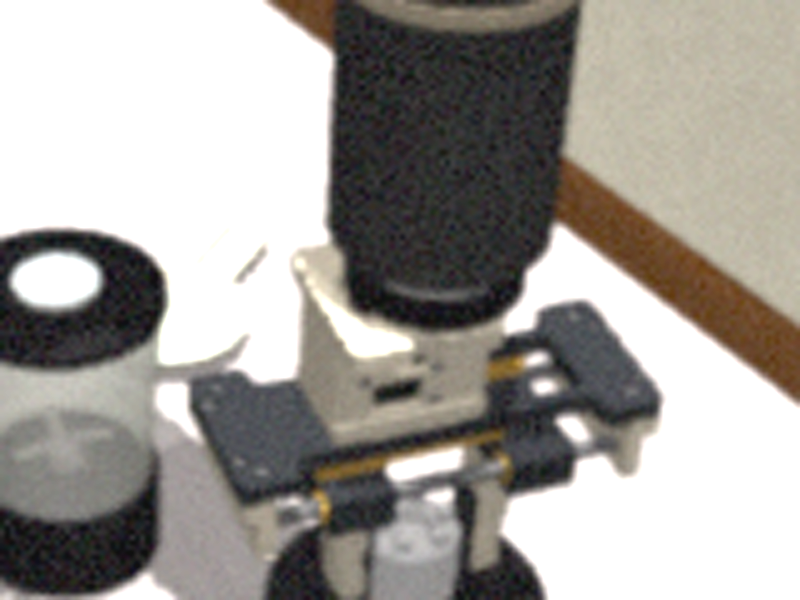

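About 95° turned. I relieve the side load slightly and try a small lift.

Request:
apply_moves([
  [-0.008,0.007,0,0,0,0],
  [-0.008,0.007,-0.015,0,0,0],
  [-0.008,0.007,-0.03,0,0,0],
  [-0.008,0.007,-0.05,0,0,0],
  [-0.008,0.007,-0.05,0,0,0],
], grip_force=30)

```text
time_s: 20.9
tcp_pos: [0.6336, -0.1094, 0.0937]
eef_rot: [179.8, 0.1, 75.8]
contact_force: [-2.9, 3.3, 0.5]
gripper_width: 0.0451
```

```bash
python3 snap.py side s15 280 100 440 220; python3 -c "
from h import *
s=status.get_state();print(s['gripper_width'],s['contact_force'],s['moment'],s['tcp_pos'],s['eef_rot'])"
```

```text
zoom 5.0
0.0454101010825686 [-2.96703947  3.36111495 -0.25186618] [1.29956467 1.00832642 0.05880782] [ 0.63357212 -0.109386    0.09356203] [1.79820181e+02 1.06227188e-01 7.57752776e+01]
```

View pics/s15.png

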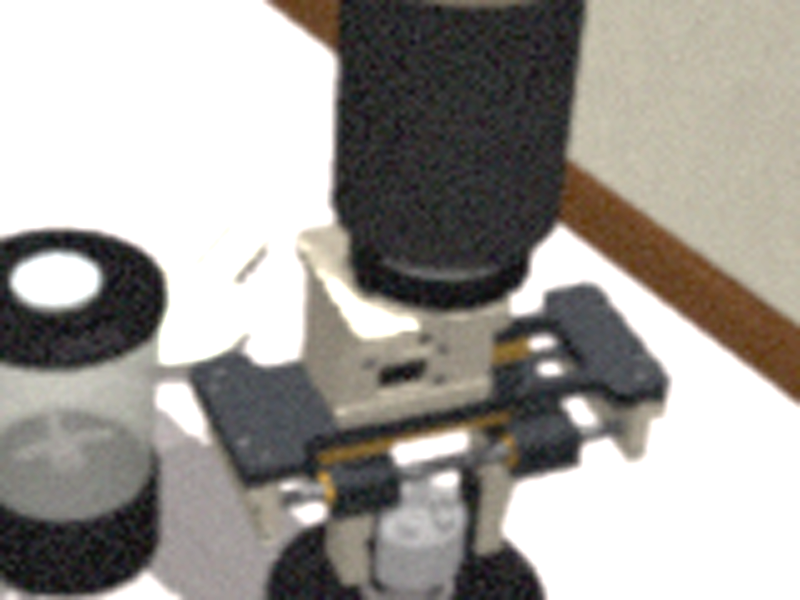

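```bash
python3 -c "
from h import *
for f in('s13','s14','s15'):
    P=cloud('side',np.load(f'pics/{f}.npy'))
    print(f)
    for v in range(196,228,2): print(v,[tuple(np.round(P[v,u],3)) for u in (361,365,369)])
" | tail -34
python3 - <<'E'
import cv2,numpy as np
a=[cv2.convertScaleAbs(cv2.resize(cv2.imread(f'pics/{f}_raw.png')[185:240,325:395],None,fx=5.5,fy=5.5,interpolation=cv2.INTER_CUBIC),alpha=1.8) for f in('s14','s15')]
cv2.imwrite('pics/cmp.png',np.hstack(a))
E
```

```text
s14
196 [(np.float64(0.606), np.float64(-0.13), np.float64(0.199)), (np.float64(0.615), np.float64(-0.133), np.float64(0.197)), (np.float64(0.623), np.float64(-0.136), np.float64(0.196))]
198 [(np.float64(0.603), np.float64(-0.134), np.float64(0.198)), (np.float64(0.613), np.float64(-0.136), np.float64(0.195)), (np.float64(0.766), np.float64(0.029), np.float64(0.0))]
200 [(np.float64(0.638), np.float64(-0.093), np.float64(0.145)), (np.float64(0.647), np.float64(-0.096), np.float64(0.143)), (np.float64(0.763), np.float64(0.024), np.float64(-0.002))]
202 [(np.float64(0.638), np.float64(-0.093), np.float64(0.139)), (np.float64(0.643), np.float64(-0.101), np.float64(0.142)), (np.float64(0.647), np.float64(-0.11), np.float64(0.148))]
204 [(np.float64(0.636), np.float64(-0.096), np.float64(0.136)), (np.float64(0.642), np.float64(-0.103), np.float64(0.138)), (np.float64(0.648), np.float64(-0.11), np.float64(0.141))]
206 [(np.float64(0.632), np.float64(-0.101), np.float64(0.135)), (np.float64(0.631), np.float64(-0.117), np.float64(0.149)), (np.float64(0.644), np.float64(-0.116), np.float64(0
[... 4088 characters left out ...]
t64(-0.115), np.float64(0.106)), (np.float64(0.638), np.float64(-0.114), np.float64(0.098)), (np.float64(0.645), np.float64(-0.12), np.float64(0.1))]
222 [(np.float64(0.62), np.float64(-0.121), np.float64(0.107)), (np.float64(0.628), np.float64(-0.126), np.float64(0.106)), (np.float64(0.642), np.float64(-0.124), np.float64(0.098))]
224 [(np.float64(0.62), np.float64(-0.122), np.float64(0.102)), (np.float64(0.628), np.float64(-0.127), np.float64(0.101)), (np.float64(0.638), np.float64(-0.129), np.float64(0.098))]
226 [(np.float64(0.618), np.float64(-0.125), np.float64(0.098)), (np.float64(0.623), np.float64(-0.133), np.float64(0.102)), (np.float64(0.633), np.float64(-0.136), np.float64(0.1))]
```

View pics/cmp.png

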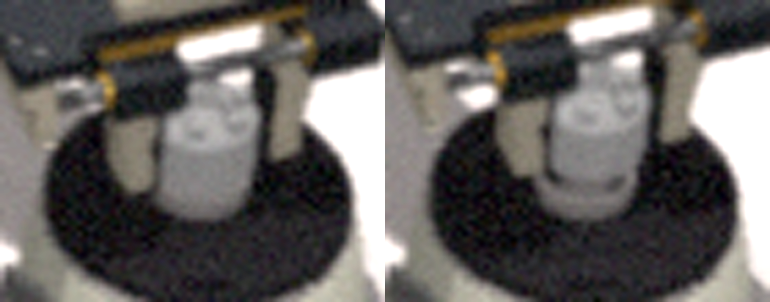

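The picture shows a gap above the collar, so the coupling is free and rising with the fingers. I lift it out.

Request:
apply_moves([
  [0.003,-0.002,-0.03,0,0,0],
  [0.003,-0.002,-0.07,0,0,0],
  [0.003,-0.002,-0.11,0,0,0],
  [0.003,-0.002,-0.16,0,0,0],
  [0.003,-0.002,-0.22,0,0,0],
  [0.003,-0.002,-0.28,0,0,0],
  [0.003,-0.002,-0.34,0,0,0],
  [0.003,-0.002,-0.38,0,0,0],
  [0.003,-0.002,-0.4,0,0,0],
  [0.003,-0.002,-0.4,0,0,0],
  [0.003,-0.002,-0.4,0,0,0],
])

```text
time_s: 22.32
tcp_pos: [0.6328, -0.1085, 0.173]
eef_rot: [179.9, 0.1, 75.8]
contact_force: [0.6, -0.1, -2.6]
gripper_width: 0.0456
```

```bash
python3 snap.py side s16 220 80 440 245; python3 snap.py top t16 180 100 460 310; python3 tilt.py side s16 .567 .11 .15; python3 -c "
from h import *
s=status.get_state();print(s['gripper_width'],s['contact_force'],s['moment'],s['tcp_pos'],s['time_s'])
P=cloud('side',np.load('pics/s16.npy'))
m=(np.hypot(P[...,0]-.632,P[...,1]+.107)<.028)&(P[...,2]>.105)&(P[...,2]<.26)
q=P[m]; print(len(q),np.histogram(q[:,2],bins=np.arange(.1,.27,.01)))
for nm,u,v,h in(('pill',419,171,.043),): print(nm,onz('top',u,v,h))
"
```

```text
zoom 3.6363636363636362
zoom 2.857142857142857
893 slope x,y deg [0.4581762  0.80579543] z at centre 0.16835234851622424 bbox [0.5105911  0.0503256  0.16151749] [0.62179552 0.16290449 0.17448754]
0.045532788052898725 [ 0.46034076 -0.13142219 -2.58914047] [-0.11894025 -0.12403282 -0.00995564] [ 0.63289283 -0.10851298  0.17303804] 22.425
649 (array([ 92,  19,   0,   0,   0,   0,   0,  22,  36,  11,  31,  88, 127,
       172,  30,  21]), array([0.1 , 0.11, 0.12, 0.13, 0.14, 0.15, 0.16, 0.17, 0.18, 0.19, 0.2 ,
       0.21, 0.22, 0.23, 0.24, 0.25, 0.26]))
pill [ 0.68342893 -0.35924195  0.043     ]
```

View pics/s16.png

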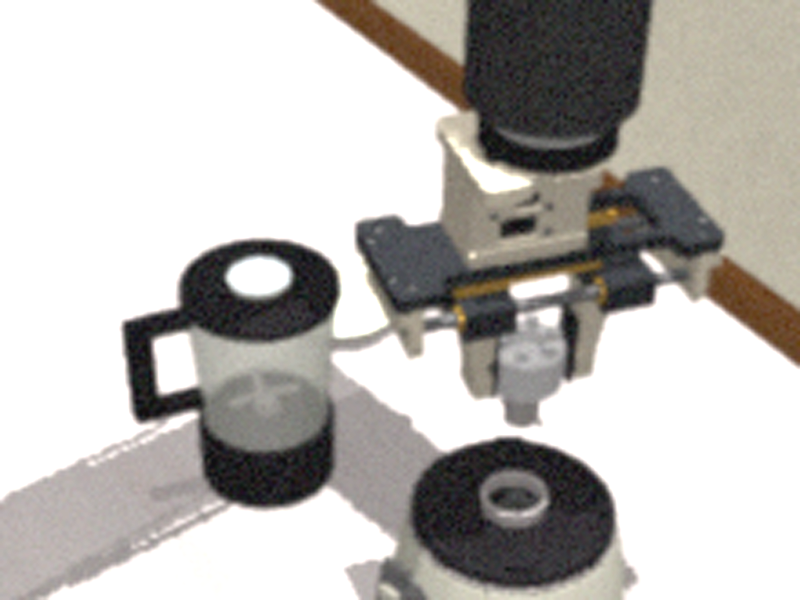

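View pics/t16.png

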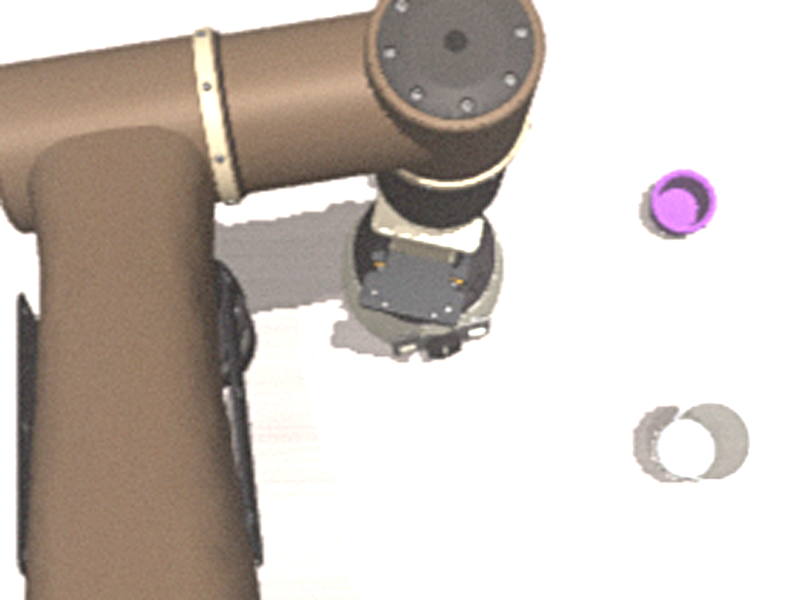

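The coupling is held with its stub clear of the collar (zoomed (522,410) against (515,498)). The jar stands upright, and the pot and tumbler have not moved. Handing in.

```bash
python3 -c "
from plant import r,status
print(r.close_job()); s=status.get_state();print(s['time_s'],s['gripper_width'],s['contact_force'])"
```

```text
the job is handed in; nothing more can be done
None
the job is handed in; nothing more can be done
```

I handed the job in at about 22.4 s, with the coupling in the gripper and the jar standing on the shelf. `close_job` gives no verdict, so the outcome rests on my own checks below.

**What I did:**
- **Jar:** I lifted it about 90 mm straight up by the handle, stood it about 0.23 m from the base axis and let go.
- **Coupling:** Clockwise (seen from above) it hit the stop, with a moment of about 0.6 N·m. Counter-clockwise it turned freely, so the thread is right-handed. I turned it about 95–100° and lifted it out.

**Last checks:**
- **Coupling:** The opening was 45.5 mm on the 46 mm part and the load on the tool was 2.6 N. From the image depth its centre is about 0.217 m high on the base axis (0.174 m needed), and the stub is clear of the collar.
- **Jar:** The lid is level within about 1°, at the height expected for standing on the shelf, and nothing touches it.
- **Bystanders:** The pill pot and tumbler look unmoved in the last top view. The arm hid the spoon rest there and I did not measure it again; nothing went near it.

**What failed or disagreed:**
- **Finger tips:** In the images the tips sit about 34–35 mm above the reported TCP. Because of that, my first grasp closed just above the handle without touching the jar. I applied the offset from then on and it held.
- **Lid height:** The lid read about 6.5 mm lower by depth than stated, both before and after the move.
- **Side force:** It reached about 12 N during unscrewing because the grasp was slightly off-centre, and I relieved it before lifting.

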